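# Work the jammed wedge out from under the stencil frame

## Task

The hinged wooden stencil frame is propped up by a wooden wedge jammed under the middle of its front rail. Without lifting the frame, take the wedge by its thick end and work it loose with side pulls, about 2 cm to the left of where it sat and then about 2 cm to the right of it (left and right as the robot sees them); then draw it out lengthwise so that the frame drops flat, and lay the wedge in the grey tray.

Things in the scene. Friction and masses are not known exactly. Their poses are not given: they have to be found in the camera images.
- wedge: Wooden wedge with its thin end under the frame's front rail (two loose ones like it lie about). 150 mm long (x), 30 wide (y), height 6 at the thin end (+x), 44 at the thick end; 90 g. Origin: underside, mid-width, 35 mm from the thick end (35 high there, 40 clear of the rail): grip here, across the width. Flat on the table, 75 mm of it under the rail; held by about 4 to 16 N of friction.
- press: Fixed stencil press. Origin on the table under the middle of the front face of the frame's front rail; x to the back, y to the robot's left, z up. Rail 240 mm wide (y), 24 deep, top 48 above the table now, 30 when flat. Bare table in front and for 95 mm behind that face. The wedge lies along x, its origin now at about x = -40 mm, y = 0; at x below -125 mm it is clear of the rail.
- tray: Fixed open grey plastic tray, outside 230 mm (x) by 180 mm (y), 30 mm high, walls and floor about 4 mm thick. Origin under its middle, z up.
- rail (a point): Middle of the lower front edge of the wooden stencil frame's front rail, which rests on the wedge: about 25 mm above the table when propped, 8 mm when the frame is flat. The frame is hinged 280 mm behind it, and sprung shut.
Not all that is in view belongs to the job. What is shaped like the wedge but red or turquoise is not meant.

How it is judged:
On the way, in this order (a step that is already met when the one before it is completed fails the run):
1. the wedge's grip point is pulled at least 10 mm to the left of the press's middle line, with the frame still propped on the wedge (y of wedge in the frame of press above 0.01 m and height (world z) of rail above 0.0165 m), for 0.1 s.
2. then at least 10 mm to the right of the middle line, with the frame still propped on the wedge (y of wedge in the frame of press below -0.01 m and height (world z) of rail above 0.0165 m), for 0.1 s.
3. the wedge is drawn out in front of the rail and the frame has dropped flat (x of wedge in the frame of press below -0.11 m and height (world z) of rail below 0.012 m), for 0.1 s.
At the end, for the whole second after the job is handed in: The stencil frame is flat down (lower edge of its front rail within 4 mm of the 8 mm it has when flat), and the wedge lies in the tray (its origin within the tray's outline and below 45 mm, its long axis within about 20 degrees of level), at rest and let go (height (world z) of rail below 0.012 m and x of wedge in the frame of tray between -0.115 and 0.115 m and y of wedge in the frame of tray between -0.09 and 0.09 m and height (world z) of wedge below 0.045 m and contact force between wedge and tray above 0.2 N and angle between the x axis of wedge and the z axis of tray, either way round above 1.2 rad and linear speed of wedge below 0.02 m/s); the robot touches nothing.
It fails at once if the frame is lifted well above where the wedge held it (its front rail's lower edge over 53 mm) (height (world z) of rail above 0.053 m).
It also fails if it takes over 51 s, if anything falls off the work surface, if the arm or the gripper's body presses on something with over 40 N, if the wrist force passes 120 N, or if a joint passes its speed limit or range.

## Robot

A 6-joint arm with a two-finger parallel gripper is mounted at the origin on the work surface. World frame = base frame: x ahead of the robot, y to its left, z up, the work surface at z = 0. Lengths are in m, angles in rad, forces in N, time in s.
With the tool pointing down it reaches from about 0.35 to 0.725 m from the base axis. Payload 6 kg.
Tool frame: the origin (TCP) lies at the very end of the fingers, on their centre line; the grasp point (between the pads) lies 19 mm behind it; z points along the fingers, y is the line along which they close (so a half turn about z gives the same grasp; the last joint's range is limited). The gripper opens to 85 mm and grips with 20 to 120 N. Pads are 22 mm wide; open, the fingers measure 114 mm over their backs; the gripper's body (76 mm by 85 mm) begins 54 mm behind the grasp point. The pads swing forward as they close: fully open they stand 13 mm farther back than shut.
Start: joints at [-0.895, 0.04, 0.085, 0, -1.615, -0.334], TCP at [0.201, -0.565, 0.2] pointing down, gripper open.
Joint ranges: [-2.56, 2.56], [-1.29, 2.01], [-1.08, 1.49], [-3.29, 1.98], [-2.81, -0.18], [-2.99, 2.99]. Speed limits (rad/s): [2.57, 2.57, 3.01, 3.14, 3.14, 3.14].

## Interface

Orientations are given as a unit quaternion [w, x, y, z].
In Python, from bench import bot gives the robot as it stands.
- The arm moves only by the tool servo_tool, never from a script. Its argument "increments" is a list of rows, each a list of 3 entries, a list of its own where there are three numbers: the turn, a rotation vector about the world's x, y, z in degrees, then the shift along the world's x, y, z in mm, then the closure, from 0 (fully open) to 1 (shut). A call has 1 to 12 rows; each row is the pose to reach, as a shift and turn from the pose commanded when the call began; what a row does not reach only later rows make up. A row lasts 1/12 s, in which the tool goes at most 41.7 mm and 7.16 degrees, less where a joint would pass 70% of its speed; a pose out of reach is approached as far as the arm can. A call with a gripper value outside its range is refused whole. The fingers move at their own pace and stop on an object; the grip force is fixed at half the most. Time passes only in rows, so rows that repeat a pose let the fingers close. It gives the time, the measured TCP pose, the force, the opening and the grip force at its end, in the units of the state.
- bot.state(): the state, without advancing time (a new reading comes with each control period).
- bot.get_image(name): name is "side" or "top"; returns a dict with "frame" (420x560x3 uint8, red, green, blue), "fx", "fy", "cx", "cy" (pixels), "eye" and "rotation" of the camera in the world. Camera axes: x right, y down, z forward; pixel columns grow to the right and rows downward; lengths in m; the calibration is good to about 2 mm. A picture is of the moment at which its call begins. There is no depth.
- bot.hand_in(): hands the job in; it is judged then, once.
The state is a dict: "time_s": time; "q": joint angles; "joint_vel": joint speeds; "tau": joint torques, N m; "ee_pos": TCP position; "ee_rot": TCP orientation; "wrist_force": force on the tool from outside, world axes, zero at the start; "ft_torque": the same for the moment, N m; "finger_gap": finger opening in m; "gripper_force": force on a finger pad.
Only numpy, scipy, OpenCV 4.12 (cv2) and the standard library are available. Lean on these libraries where they do the work, as an engineer would, in place of code of your own. Each camera call takes 0.05 s, during which the arm holds its last target. There are 200 camera calls.

## Working session

There is one attempt and no reset: what is moved stays moved. The work goes in short steps, Python scripts to look and compute and a tool call to move; the robot and the scene stay as the last step left them, time stands still between calls to the robot, and variables do not carry over. Pictures are saved under pics/ and viewed, at most 10 in all, crops included, and the job is handed in when it is done.

Besides the shell and the picture viewer there is one more tool, called after "Request:" as a command line: name --argument value ..., lists and objects as JSON in quotes. servo_tool: Moves the arm, as the interface text tells. Its arguments: {"type":"object","properties":{"increments":{"type":"array","items":{"type":"array"}}},"required":["increments"]}

```bash
mkdir -p pics
cat > h.py <<'E'
import numpy as np, cv2
from bench import bot
def snap(n,f):
    d=bot.get_image(n); cv2.imwrite(f,cv2.cvtColor(d["frame"],cv2.COLOR_RGB2BGR)); return d
def ray(d,u,v,z):
    r=np.array(d["rotation"])@[(u-d["cx"])/d["fx"],(v-d["cy"])/d["fy"],1]; e=np.array(d["eye"])
    return e+r*(z-e[2])/r[2]
def proj(d,p):
    c=np.array(d["rotation"]).T@(np.array(p)-d["eye"]); return c[0]/c[2]*d["fx"]+d["cx"],c[1]/c[2]*d["fy"]+d["cy"]
E
python3 - <<'E'
from h import *
import pickle
ds={n:snap(n,f"pics/{n}0.png") for n in("top","side")}
pickle.dump(ds,open("d0.pkl","wb"))
for n,d in ds.items(): print(n,d["eye"],np.round(d["rotation"],3).tolist(),d["fx"])
print(bot.state())
E
```

```text
top [0.3795032  0.00551172 0.90868948] [0.031, -0.704, 0.708, -0.046] 423.92797686999074
side [0.30924492 0.64142912 0.45415644] [0.066, -0.101, 0.87, -0.477] 391.52334677136776
{'time_s': 0.1, 'q': array([-8.95284475e-01,  4.07431801e-02,  8.38934976e-02, -4.23444456e-04,
       -1.61550842e+00, -3.33692480e-01]), 'joint_vel': array([ 0.000785  , -0.0010148 ,  0.00172062,  0.00162955,  0.00143416,
       -0.00074875]), 'tau': array([-5.01721166e-03, -3.69344580e+01,  3.48283088e+01,  6.95175469e+00,
       -4.60841926e-03,  3.34824358e-05]), 'ee_pos': array([ 0.2010648 , -0.56492911,  0.1990712 ]), 'ee_rot': array([-1.92370392e-04, -1.70087959e-01,  9.85428552e-01,  7.85821432e-04]), 'wrist_force': array([-0.38200178,  0.24206532, -0.02214146]), 'ft_torque': array([-0.03789611, -0.03361283,  0.03319218]), 'gripper_force': 0.0, 'finger_gap': 0.08555631438383562}
```

View pics/top0.png

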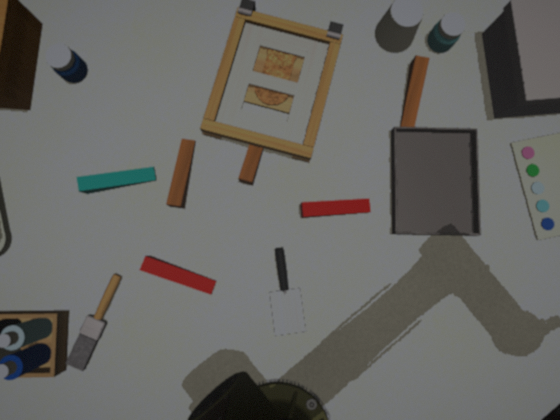

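View pics/side0.png

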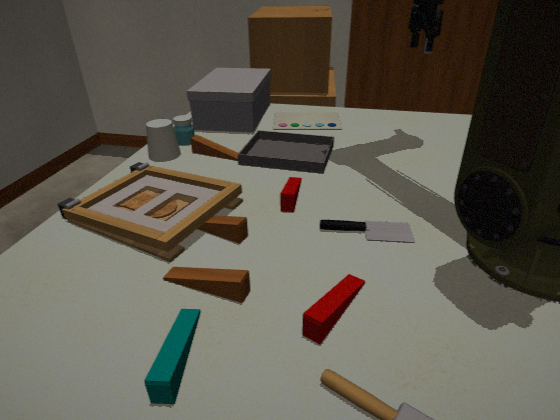

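Top view: three brown wedges, one loose at (182,172), one partly under the frame's front rail at (251,165), and one loose at (415,92) beside the tray. The one at (251,165) is meant, because its thin end is under the rail. The side view agrees: its thick end is at (232,228), next to the rail. The red and turquoise ones are decoys. The tray is at (435,182).

Run:
```python
from h import *
import pickle
ds=pickle.load(open("d0.pkl","rb")); d=ds["top"]; im=cv2.cvtColor(d["frame"],cv2.COLOR_RGB2BGR)
hsv=cv2.cvtColor(im,cv2.COLOR_BGR2HSV)
for p in [(251,165),(182,172),(255,145),(210,130),(435,182)]: print(p,hsv[p[1],p[0]])
a=cv2.resize(im[120:200,190:330],None,fx=5,fy=5,interpolation=cv2.INTER_CUBIC)
b=cv2.convertScaleAbs(a,alpha=1.6); cv2.imwrite("pics/c0.png",b)
s=cv2.cvtColor(ds["side"]["frame"],cv2.COLOR_RGB2BGR)[160:280,60:260]
cv2.imwrite("pics/c1.png",cv2.resize(s,None,fx=4,fy=4,interpolation=cv2.INTER_CUBIC))
# tray: outer rim contour
m=((hsv[...,2]<110)&(hsv[...,1]<70)).astype(np.uint8); m[:, :385]=0; m[:,485:]=0; m[:120]=0; m[240:]=0
c=max(cv2.findContours(m,0,2)[0],key=cv2.contourArea); print("tray",cv2.boundingRect(c))
for u,v in [(392,129),(477,128),(480,235),(392,233)]: print(ray(d,u,v,.03).round(3))
# rail front top corners
L=ray(d,203,131,.048);R=ray(d,309,159,.048);print("rail",L.round(4),R.round(4),np.linalg.norm(L-R))
```

```text
(251, 165) [ 12 150 100]
(182, 172) [ 12 154  96]
(255, 145) [ 14 127  56]
(210, 130) [ 19 125 114]
(435, 182) [10 21 73]
tray (388, 120, 94, 120)Traceback (most recent call last):
  File "<stdin>", line 13, in <module>
  File "h.py", line 6, in ray
    r=np.array(d["rotation"])@[(u-d["cx"])/d["fx"],(v-d["cy"])/d["fy"],1]; e=np.array(d["eye"])
      ~~~~~~~~~~~~~~~~~~~~~~~^~~~~~~~~~~~~~~~~~~~~~~~~~~~~~~~~~~~~~~~~~~~
ValueError: matmul: Input operand 1 has a mismatch in its core dimension 0, with gufunc signature (n?,k),(k,m?)->(n?,m?) (size 3 is different from 4)
```

View pics/c0.png

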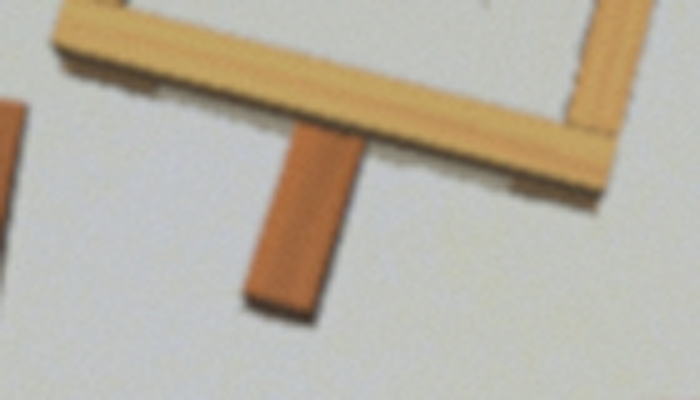

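View pics/c1.png

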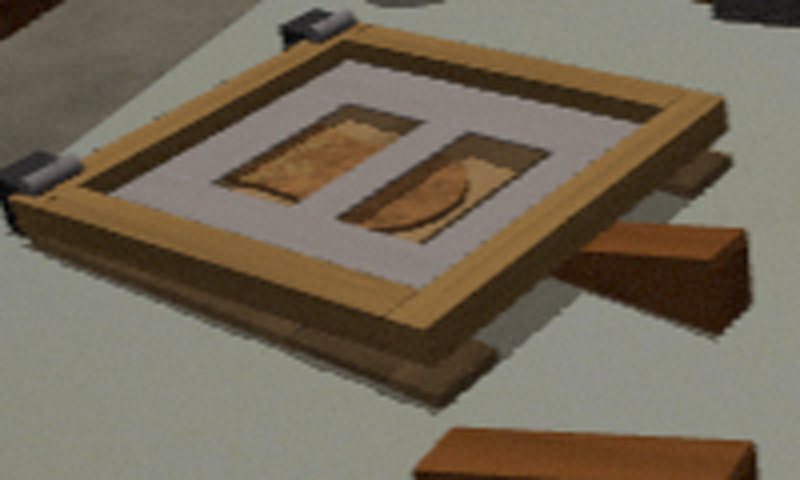

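The crop confirms it: the brown wedge's thin end is under the rail middle. Its thick-end top edge runs from (239,178) to (253,182), and the rail front top edge from (201,129) to (311,158).

```bash
sed -i 's/^import numpy.*/&\nfrom scipy.spatial.transform import Rotation as Ro/; s/np.array(d\["rotation"\])/M(d)/' h.py
cat >> h.py <<'E'
def M(d): return Ro.from_quat(d["rotation"],scalar_first=True).as_matrix()
E
python3 - <<'E'
from h import *
import pickle
ds=pickle.load(open("d0.pkl","rb")); d=ds["top"]; im=cv2.cvtColor(d["frame"],cv2.COLOR_RGB2BGR)
hsv=cv2.cvtColor(im,cv2.COLOR_BGR2HSV)
T=[ray(d,u,v,.03)[:2] for u,v in [(391,128),(479,128),(481,236),(391,234)]]
print("tray",np.round(T,3).tolist(),np.mean(T,0))
L=ray(d,200.6,128.5,.048);R=ray(d,310.9,157.5,.048);v=R-L
print("rail",L.round(4),R.round(4),np.linalg.norm(v),(L+R)/2)
yl=-v[:2]/np.linalg.norm(v[:2]); x=np.array([yl[1],-yl[0]]); print("x axis",x,np.degrees(np.arctan2(x[1],x[0])))
# wedge top-face mask
m=((hsv[...,0]<16)&(hsv[...,1]>120)&(hsv[...,2]>70)).astype(np.uint8); w=np.zeros_like(m); w[140:190,232:270]=m[140:190,232:270]
c=max(cv2.findContours(w,0,2)[0],key=cv2.contourArea); r=cv2.minAreaRect(c); print(r,cv2.boxPoints(r).tolist())
a=ray(d,238.8,178,.044);b=ray(d,253,181.3,.044);print("thick end",a,b,np.linalg.norm(a-b))
mid=(a+b)/2; print("origin from thick end",mid[:2]+.035*x, "from rail",((L+R)/2)[:2]-.04*x)
u=(mid-(L+R)/2)[:2]; print("thick end in press", u@x,u@yl)
s=ds["side"]; # check thick end corner in side view (near-left: crop (745,232)/4)
for p in (a,b,L,R): print(np.round(proj(s,p),1))
E
```

```text
tray [[0.638, -0.248], [0.638, -0.438], [0.406, -0.429], [0.412, -0.24]] [ 0.52339525 -0.33878474]
rail [0.6323 0.1545 0.048 ] [ 0.5703 -0.0738  0.048 ] 0.23659189341620335 [0.60133234 0.0403788  0.048     ]
x axis [ 0.96503499 -0.2621211 ] -15.195957841505136
((250.6095733642578, 162.7581329345703), (13.601428985595703, 36.25950241088867), 17.2414608001709) [[238.74081420898438, 178.05747985839844], [249.48809814453125, 143.4273223876953], [262.47833251953125, 147.4587860107422], [251.73104858398438, 182.0889434814453]]
thick end [0.52865842 0.07541946 0.044     ] [0.52164242 0.04618136 0.044     ] 0.030068106919018702
origin from thick end [0.55892664 0.05162617] from rail [0.56273094 0.05086364]
thick end in press -0.0788711554089838 -0.00026132051593330937
[237.2 224. ]
[245.5 216.1]
[166.2 240. ]
[240.6 182.6]
```

Request:
servo_tool --increments '[[[0,0,-1],[8,14,0],0],[[0,0,-4],[25,43,0],0],[[0,0,-7],[45,77,0],0],[[0,0,-10],[65,111,0],0],[[0,0,-14],[86,147,0],0],[[0,0,-18],[107,183,0],0],[[0,0,-22],[128,219,0],0],[[0,0,-26],[149,255,0],0],[[0,0,-29],[170,291,0],0],[[0,0,-32],[190,325,0],0],[[0,0,-34],[210,359,0],0],[[0,0,-35],[228,390,0],0]]'

```text
time_s: 1.1
ee_pos: [0.4297, -0.173, 0.1998]
ee_rot: [0.0, 0.135, 0.991, 0.0]
wrist_force: [0.2, -0.4, 0.6]
finger_gap: 0.0855
gripper_force: 0.0
```

Request:
servo_tool --increments '[[[0,0,0],[20,34,0],0.1],[[0,0,0],[40,68,0],0.2],[[0,0,0],[60,102,0],0.3],[[0,0,0],[78,133,0],0.3],[[0,0,0],[95,163,0],0.3],[[0,0,0],[109,187,0],0.3],[[0,0,0],[120,206,0],0.3],[[0,0,0],[127,218,0],0.3],[[0,0,0],[131,225,0],0.3],[[0,0,0],[131,226,0],0.3],[[0,0,0],[131,226,0],0.3],[[0,0,0],[131,226,0],0.3]]'

```text
time_s: 2.1
ee_pos: [0.5598, 0.0498, 0.2003]
ee_rot: [0.0, 0.135, 0.991, 0.0]
wrist_force: [0.8, -0.4, -0.5]
finger_gap: 0.0597
gripper_force: 0.0
```

Run:
```python
from h import *
s=bot.state();print(s["ee_pos"],s["q"],s["finger_gap"],s["wrist_force"])
m=Ro.from_quat(s["ee_rot"],scalar_first=True).as_matrix();print(m.round(4),np.degrees(np.arctan2(m[1,1],m[0,1])))
```

```text
[0.5598497 0.0498263 0.2003075] [ 4.45983825e-01 -6.09999514e-02 -1.50416532e-02  9.56352128e-05
 -1.61637596e+00 -2.28665820e+00] 0.05965979649152703 [ 0.82894584 -0.39693155 -0.46221898]
[[-9.638e-01  2.666e-01  4.000e-04]
 [ 2.666e-01  9.638e-01  1.000e-04]
 [-3.000e-04  2.000e-04 -1.000e+00]] 74.53687812223858
```

Request:
servo_tool --increments '[[[0,0,0],[0,1,-15],0.3],[[0,0,0],[0,1,-40],0.3],[[0,0,0],[0,1,-70],0.3],[[0,0,0],[0,1,-100],0.3],[[0,0,0],[0,1,-128],0.3],[[0,0,0],[0,1,-150],0.3],[[0,0,0],[0,1,-168],0.3],[[0,0,0],[0,1,-181],0.3],[[0,0,0],[0,1,-190],0.3],[[0,0,0],[0,1,-195],0.3],[[0,0,0],[0,1,-196],0.3],[[0,0,0],[0,1,-196],0.3]]'

```text
time_s: 3.1
ee_pos: [0.5606, 0.0517, 0.0047]
ee_rot: [0.001, 0.134, 0.991, 0.0]
wrist_force: [0.0, -0.4, 0.2]
finger_gap: 0.0599
gripper_force: 0.0
```

Request:
servo_tool --increments '[[[0,0,0],[0,0,0],0.45],[[0,0,0],[0,0,0],0.55],[[0,0,0],[0,0,0],0.65],[[0,0,0],[0,0,0],0.75],[[0,0,0],[0,0,0],1],[[0,0,0],[0,0,0],1],[[0,0,0],[0,0,0],1],[[0,0,0],[0,0,0],1]]'

```text
time_s: 3.77
ee_pos: [0.5608, 0.0518, 0.0048]
ee_rot: [0.001, 0.134, 0.991, 0.0]
wrist_force: [0.9, -0.7, 5.0]
finger_gap: 0.0002
gripper_force: 2.4
```

Run:
```python
from h import *
d=snap("side","pics/s1.png");s=d["frame"][130:280,50:300]
cv2.imwrite("pics/s1c.png",cv2.resize(s[...,::-1],None,fx=3,fy=3,interpolation=cv2.INTER_CUBIC))
```

```text
(no output)
```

View pics/s1c.png

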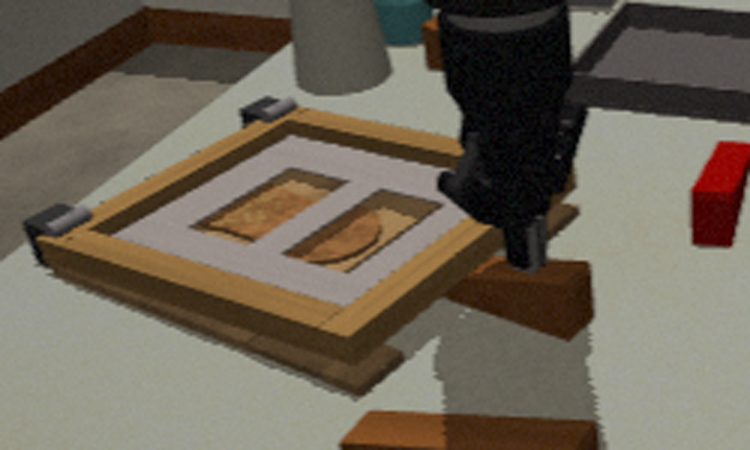

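The picture shows the fingers shut, gap 0, with the tip at crop (527,268). That looks to be on or above the wedge top rather than around it. I'll check where that pixel should be for the reported TCP.

Run:
```python
from h import *
import pickle
st=bot.state(); print(st["ee_pos"],st["q"],st["wrist_force"],st["gripper_force"])
s=pickle.load(open("d0.pkl","rb"))["side"]
for z in (.005,.02,.035,.045): print(z,np.round((np.array(proj(s,[.5608,.0518,z]))-[50,130])*3))
p=np.array([.5608,.0518,.005]); x=np.array([.965,-.262,0]);
for n,dx in (("thick end bottom L",[-.035,.015]),("R",[-.035,-.015])): print(n,np.round((np.array(proj(s,[.560+x[0]*dx[0]+.262*dx[1],.0513-.262*dx[0]+.965*dx[1],0]))-[50,130])*3))
d=snap("top","pics/t1.png");t=d["frame"][90:210,170:350]
cv2.imwrite("pics/t1c.png",cv2.convertScaleAbs(cv2.resize(t[...,::-1],None,fx=4,fy=4,interpolation=cv2.INTER_CUBIC),alpha=1.8))
```

```text
[0.56078803 0.05179153 0.00477132] [ 4.48836792e-01  7.25206004e-03 -3.08084509e-01  4.84992342e-04
 -1.25393801e+00 -2.28873311e+00] [ 1.07121086 -0.59725964  4.94684565] 2.610674388706684
0.005 [531. 305.]
0.02 [529. 287.]
0.035 [527. 267.]
0.045 [526. 255.]
thick end bottom L [564. 338.]
R [590. 314.]
```

View pics/t1c.png

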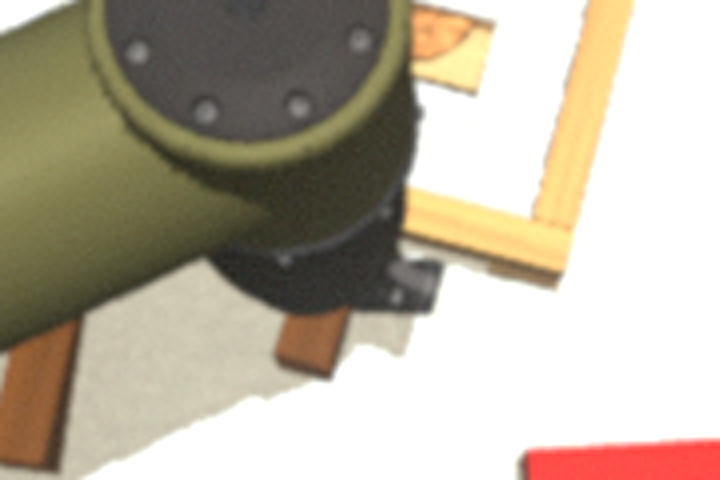

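Run:
```python
from h import *
import pickle
s=pickle.load(open("d0.pkl","rb"))["side"]
for z in (.187,.2,.213,.22,.23,.24,.25): print(z,np.round(proj(s,[.2011,-.565,z]),1))
g=s["frame"][0:70,395:460].astype(int).sum(2)
m=(g<130); print("dark rows", [ (r,int(m[r].sum()),np.where(m[r])[0][[0,-1]]+395) for r in range(30,70,2) if m[r].any()])
```

```text
0.187 [415.7  71.1]
0.2 [416.5  66.3]
0.213 [417.4  61.4]
0.22 [417.8  58.8]
0.23 [418.4  55. ]
0.24 [419.1  51.2]
0.25 [419.7  47.3]
dark rows [(30, 65, array([395, 459])), (32, 65, array([395, 459])), (34, 65, array([395, 459])), (36, 65, array([395, 459])), (38, 65, array([395, 459])), (40, 65, array([395, 459])), (42, 65, array([395, 459])), (44, 65, array([395, 459])), (46, 65, array([395, 459])), (48, 65, array([395, 459])), (50, 65, array([395, 459])), (52, 58, array([395, 459])), (54, 65, array([395, 459])), (56, 65, array([395, 459])), (58, 65, array([395, 459])), (60, 65, array([395, 459])), (62, 65, array([395, 459])), (64, 65, array([395, 459])), (66, 65, array([395, 459])), (68, 65, array([395, 459]))]
```

The reported TCP is about 30 mm lower than the real finger tips. The start image shows the same thing: the tips sat near row 51, where the reported pose predicts about 61. So the fingers closed on top of the wedge, which hasn't moved. I'll open, go down about 26 mm more while watching the force, and close again.

Request:
servo_tool --increments '[[[0,0,0],[0,0,5],0.8],[[0,0,0],[0,0,8],0.5],[[0,0,0],[0,0,8],0.3],[[0,0,0],[0,0,8],0.3],[[0,0,0],[0,0,8],0.3],[[0,0,0],[0,0,4],0.3],[[0,0,0],[0,0,-4],0.3],[[0,0,0],[0,0,-12],0.3],[[0,0,0],[0,0,-19],0.3],[[0,0,0],[0,0,-23],0.3],[[0,0,0],[0,0,-25],0.3],[[0,0,0],[0,0,-25],0.3]]'

```text
time_s: 4.87
ee_pos: [0.5597, 0.0515, -0.0219]
ee_rot: [-0.001, 0.134, 0.991, -0.0]
wrist_force: [-1.0, 0.2, -0.1]
finger_gap: 0.0599
gripper_force: 0.0
```

Request:
servo_tool --increments '[[[0,0,0],[0,0,0],0.4],[[0,0,0],[0,0,0],0.5],[[0,0,0],[0,0,0],0.6],[[0,0,0],[0,0,0],0.7],[[0,0,0],[0,0,0],0.8]]'

```text
time_s: 5.28
ee_pos: [0.5605, 0.0521, -0.0203]
ee_rot: [0.0, 0.134, 0.991, 0.0]
wrist_force: [-0.8, 1.2, 2.6]
finger_gap: 0.0287
gripper_force: 60.8
```

Gripped: gap 28.7 mm, 60 N. Now the pull to the left, with a slight swing.

Request:
servo_tool --increments '[[[0,0,-1],[0.7,2.5,0],0.8],[[0,0,-2],[1.4,5,0],0.8],[[0,0,-3],[2.1,7.5,0],0.8],[[0,0,-4],[2.7,10,0],0.8],[[0,0,-5],[3.4,12.5,0],0.8],[[0,0,-6],[4.1,15,0],0.8],[[0,0,-7],[4.8,17.5,0],0.8],[[0,0,-8],[5.2,19.5,0],0.8],[[0,0,-8],[5.2,19.5,0],0.8],[[0,0,-8],[5.2,19.5,0],0.8],[[0,0,-8],[5.2,19.5,0],0.8]]'

```text
time_s: 6.2
ee_pos: [0.5643, 0.067, -0.0202]
ee_rot: [-0.001, 0.204, 0.979, -0.003]
wrist_force: [-5.8, -12.6, 7.7]
finger_gap: 0.0288
gripper_force: 61.6
```

Run:
```python
from h import *
d=snap("side","pics/s2.png");s=d["frame"][130:280,50:300]
cv2.imwrite("pics/s2c.png",cv2.resize(s[...,::-1],None,fx=3,fy=3,interpolation=cv2.INTER_CUBIC))
```

```text
(no output)
```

View pics/s2c.png

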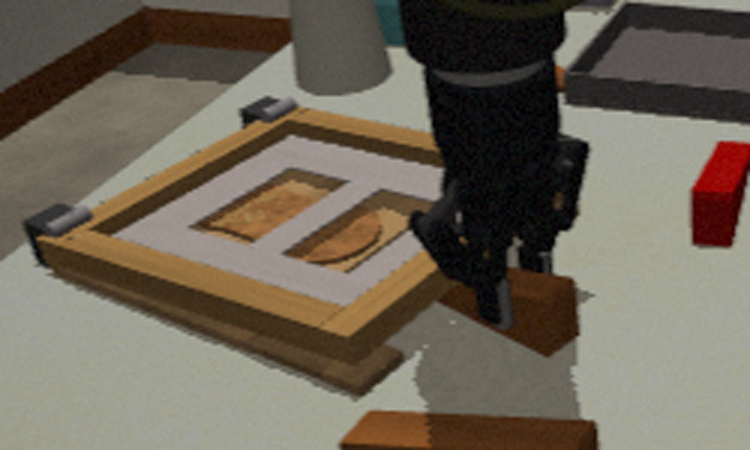

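The wedge is held and moved about 15 mm left, and the frame is still propped. Now to the right.

Request:
servo_tool --increments '[[[0,0,1.5],[-1,-3.7,0],0.8],[[0,0,3],[-2,-7.4,0],0.8],[[0,0,4.5],[-3,-11.1,0],0.8],[[0,0,6],[-4,-14.8,0],0.8],[[0,0,7.5],[-5,-18.5,0],0.8],[[0,0,9],[-6,-22.2,0],0.8],[[0,0,10.5],[-7,-26,0],0.8],[[0,0,12],[-8,-30,0],0.8],[[0,0,13.5],[-9,-34,0],0.8],[[0,0,15],[-10,-37,0],0.8],[[0,0,16],[-10.6,-40,0],0.8],[[0,0,16],[-10.6,-40,0],0.8]]'

```text
time_s: 7.25
ee_pos: [0.5562, 0.0346, -0.0203]
ee_rot: [0.002, 0.064, 0.998, 0.003]
wrist_force: [1.1, 11.6, 2.0]
finger_gap: 0.0291
gripper_force: 60.8
```

Request:
servo_tool --increments '[[[0,0,0],[0,0,0],0.8],[[0,0,0],[0,0,0],0.8],[[0,0,0],[0,0,0],0.8]]'

```text
time_s: 7.5
ee_pos: [0.5562, 0.0345, -0.0203]
ee_rot: [0.002, 0.064, 0.998, 0.002]
wrist_force: [-0.1, 10.8, 1.9]
finger_gap: 0.0287
gripper_force: 60.8
```

Request:
servo_tool --increments '[[[0,0,0],[-4,0.5,0],0.8],[[0,0,0],[-10,1.2,0],0.8],[[0,0,0],[-18,2.2,0],0.8],[[0,0,0],[-27,3.3,0],0.8],[[0,0,0],[-37,4.5,0],0.8],[[0,0,0],[-47,5.7,0],0.8],[[0,0,0],[-57,7,0],0.8],[[0,0,0],[-67,8.2,0],0.8],[[0,0,0],[-77,9.4,0],0.8],[[0,0,0],[-87,10.6,0],0.8],[[0,0,0],[-97,12,0],0.8],[[0,0,0],[-107,13,0],0.8]]'

```text
time_s: 8.5
ee_pos: [0.4482, 0.0444, -0.0203]
ee_rot: [0.001, 0.065, 0.998, 0.0]
wrist_force: [2.2, 0.1, 3.0]
finger_gap: 0.0289
gripper_force: 60.8
```

Request:
servo_tool --increments '[[[0,0,0],[-4,0.5,0],0.8],[[0,0,0],[-6,0.5,0],0.8],[[0,0,0],[-6,0.5,0],0.8],[[0,0,0],[-6,0.5,0],0.8],[[0,0,0],[-6,0.5,0],0.8],[[0,0,0],[-6,0.5,0],0.8]]'

```text
time_s: 9.0
ee_pos: [0.4419, 0.045, -0.0203]
ee_rot: [-0.0, 0.065, 0.998, 0.0]
wrist_force: [-4.4, 1.5, 8.0]
finger_gap: 0.029
gripper_force: 61.6
```

Run:
```python
from h import *
d=snap("side","pics/s3.png");s=d["frame"][110:280,50:350]
cv2.imwrite("pics/s3c.png",cv2.resize(s[...,::-1],None,fx=2.5,fy=2.5,interpolation=cv2.INTER_CUBIC))
```

```text
(no output)
```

View pics/s3c.png

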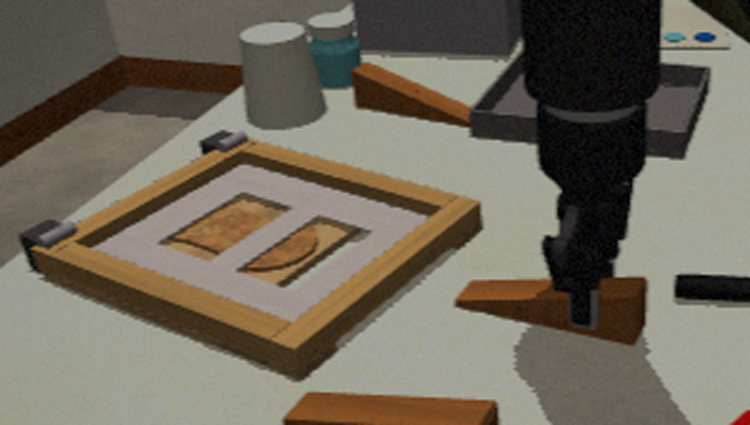

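The frame is flat and the wedge is held clear of the rail. Next: lift it and carry it to the tray.

Request:
servo_tool --increments '[[[0,0,0],[0,0,10],0.8],[[0,0,0],[0,0,30],0.8],[[0,0,0],[0,0,55],0.8],[[0,0,1],[0,0,75],0.8],[[0,0,2],[1,-10,85],0.8],[[0,0,3],[4,-32,90],0.8],[[0,0,4],[8,-62,90],0.8],[[0,0,5],[12,-95,90],0.8],[[0,0,6],[16,-128,90],0.8],[[0,0,6],[20,-161,90],0.8],[[0,0,6],[24,-194,90],0.8],[[0,0,6],[28,-227,90],0.8]]'

```text
time_s: 10.05
ee_pos: [0.4694, -0.1841, 0.0687]
ee_rot: [-0.001, 0.013, 1.0, 0.0]
wrist_force: [0.8, 0.3, -0.1]
finger_gap: 0.0291
gripper_force: 60.5
```

Request:
servo_tool --increments '[[[0,0,0],[3,-33,0],0.8],[[0,0,0],[6,-66,0],0.8],[[0,0,0],[9,-98,0],0.8],[[0,0,0],[11,-125,0],0.8],[[0,0,0],[12,-143,0],0.8],[[0,0,0],[13,-152,0],0.8],[[0,0,0],[13,-153,0],0.8],[[0,0,0],[13,-153,0],0.8],[[0,0,0],[13,-153,0],0.8]]'

```text
time_s: 10.8
ee_pos: [0.4827, -0.3345, 0.0687]
ee_rot: [-0.0, 0.012, 1.0, 0.0]
wrist_force: [-0.1, 0.7, -0.5]
finger_gap: 0.0288
gripper_force: 60.5
```

Run:
```python
from h import *
d=snap("top","pics/t4.png")
a=cv2.convertScaleAbs(d["frame"][60:260,330:530,::-1],alpha=1.6)
s=snap("side","pics/s4.png")["frame"][90:240,170:420,::-1]
a=cv2.resize(a,(400,400)); s=cv2.resize(s,(400,240)); o=np.zeros((400,800,3),np.uint8); o[:,:400]=a; o[:240,400:]=s
cv2.imwrite("pics/c4.png",o)
```

```text
(no output)
```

View pics/c4.png

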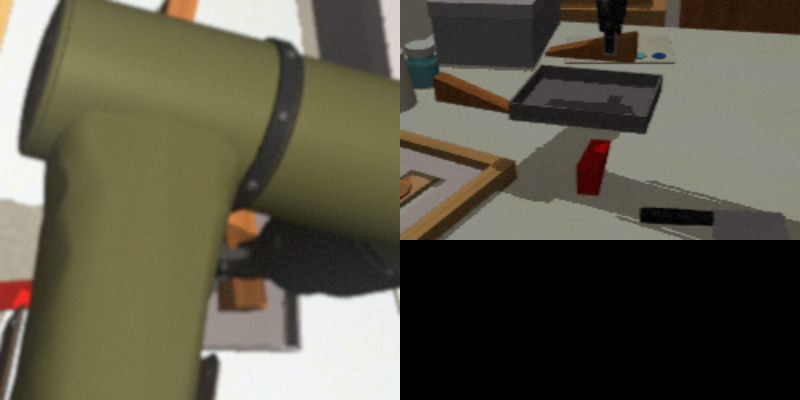

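The wedge is held level above the tray (side view, around (600,48) in the crop). Now lower it, release, and retreat.

Request:
servo_tool --increments '[[[0,0,0],[0,0,-8],0.8],[[0,0,0],[0,0,-20],0.8],[[0,0,0],[0,0,-34],0.8],[[0,0,0],[0,0,-48],0.8],[[0,0,0],[0,0,-60],0.8],[[0,0,0],[0,0,-70],0.8],[[0,0,0],[0,0,-77],0.8],[[0,0,0],[0,0,-81],0.8],[[0,0,0],[0,0,-83],0.8],[[0,0,0],[0,0,-84],0.8],[[0,0,0],[0,0,-84],0.8],[[0,0,0],[0,0,-84],0.8]]'

```text
time_s: 11.9
ee_pos: [0.4831, -0.3355, -0.0144]
ee_rot: [0.0, 0.012, 1.0, -0.0]
wrist_force: [-0.3, -0.2, -0.9]
finger_gap: 0.0291
gripper_force: 60.5
```

Request:
servo_tool --increments '[[[0,0,0],[0,0,0],0.6],[[0,0,0],[0,0,0],0.4],[[0,0,0],[0,0,0],0.3],[[0,0,0],[0,0,0],0.3],[[0,0,0],[0,0,0],0.3],[[0,0,0],[0,0,10],0.3],[[0,0,0],[0,0,30],0.3],[[0,0,0],[0,0,60],0.3],[[0,0,0],[0,0,95],0.3],[[0,0,0],[0,0,125],0.3],[[0,0,0],[0,0,145],0.3],[[0,0,0],[0,0,150],0.3]]'

```text
time_s: 12.9
ee_pos: [0.4843, -0.3365, 0.1412]
ee_rot: [0.004, 0.012, 1.0, -0.002]
wrist_force: [0.3, -0.3, 0.3]
finger_gap: 0.0598
gripper_force: 0.0
```

Request:
servo_tool --increments '[[[0,0,0],[0,15,10],0.3],[[0,0,0],[0,45,30],0.3],[[0,0,0],[0,80,40],0.3],[[0,0,0],[0,110,50],0.3],[[0,0,0],[0,140,50],0.3],[[0,0,0],[0,160,50],0.3],[[0,0,0],[0,170,50],0.3],[[0,0,0],[0,170,50],0.3],[[0,0,0],[0,170,50],0.3]]'

```text
time_s: 13.65
ee_pos: [0.4827, -0.1652, 0.1851]
ee_rot: [-0.0, 0.012, 1.0, -0.0]
wrist_force: [0.5, 0.2, 0.1]
finger_gap: 0.0598
gripper_force: 0.0
```

Run:
```python
from h import *
d=snap("top","pics/t5.png")
a=cv2.convertScaleAbs(d["frame"][60:260,330:530,::-1],alpha=1.6)
s=snap("side","pics/s5.png")["frame"][90:240,50:420,::-1]
a=cv2.resize(a,(400,400)); s=cv2.resize(s,(400,162)); o=np.zeros((400,800,3),np.uint8); o[:,:400]=a; o[:162,400:]=s
cv2.imwrite("pics/c5.png",o); print(bot.state()["wrist_force"])
```

```text
[-0.40289538  0.04873407 -0.67437011]
```

View pics/c5.png

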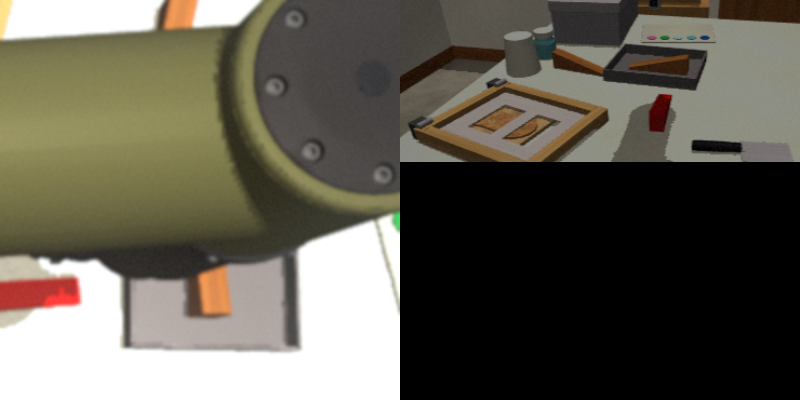

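The wedge lies flat in the middle of the tray (side crop (660,65)), the frame is flat, and the gripper is clear of everything. I'm handing it in.

```bash
python3 -c "
from bench import bot
print(bot.hand_in())"
```

```text
the job is handed in; nothing more can be done
None
```

I pulled the wedge about 15 mm left and 18 mm right with the frame still propped after the left pull (not photographed after the right), then drew it out so the frame dropped flat, laid it in the tray and handed in at about 14 s; hand-in returned no verdict.

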